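# Gather the washed coasters on the skewer

### The arm

A 7-joint arm with a two-finger parallel gripper is mounted at the origin on the work surface. World frame = base frame: x ahead of the robot, y to its left, z up, the work surface at z = 0. Lengths are in m, angles in rad, forces in N, time in s.
With the tool pointing down it reaches from about 0.4 to 0.875 m from the base axis. Payload 19.3 kg.
Tool frame: the origin (TCP) lies midway between the tips of the shut fingers; the grasp point (between the pads) lies 19 mm behind it; z points along the fingers, y is the line along which they close (so a half turn about z gives the same grasp; the last joint's range is limited). The gripper opens to 85 mm and grips with 20 to 120 N. Pads are 22 mm wide; open, the fingers measure 114 mm over their backs; the gripper's body (76 mm by 85 mm) begins 54 mm behind the grasp point. The pads swing forward as they close: fully open they stand 13 mm farther back than shut.
Start: joints at [-0.07, 0.521, -0.036, 1.599, 0.021, 1.021, -0.113], TCP at [0.625, -0, 0.231] pointing down, gripper open.
Joint ranges: [-2.91, 2.91], [-0.3, 2.13], [-1.5, 1.42], [0.17, 2.43], [-1.26, 4.41], [0.16, 1.93], [-2.52, 2.52]. Speed limits (rad/s): [1.89, 1.89, 2.39, 2.39, 3.01, 3.01, 3.01].

### API

Orientations are given as [roll, pitch, yaw] about the fixed x, y, z axes, in that order (R = Rz(yaw) Ry(pitch) Rx(roll)).
In Python, from workcell import bot gives the robot as it stands.
- The arm moves only by the tool move_arm, never from a script. Its argument "series" is a list of rows, each a list of 3 entries, a list of its own where there are three numbers: the shift along the tool's x, y, z in cm, then the turn, a rotation vector about the tool's x, y, z in rad, then the opening in per cent of the stroke, from 0 (shut) to 100 (fully open). A call has 1 to 20 rows; each row is the pose to reach, as a shift and turn from the pose commanded when the call began, along the tool's axes at that moment; what a row does not reach only later rows make up. A row lasts 1/12 s, in which the tool goes at most 41.7 mm and 7.16 degrees, less where a joint would pass 70% of its speed; a pose out of reach is approached as far as the arm can. A call with a gripper value outside its range is refused whole. The fingers move at their own pace and stop on an object; "squeeze" is the grip in N (left out, the last holds). Time passes only in rows, so rows that repeat a pose let the fingers close. It gives the time, the measured TCP pose, the force, the opening and the grip force at its end, in the units of the state.
- bot.observe(): the state, without advancing time (a new reading comes with each control period).
- bot.grab_frame(name): name is "scene" or "side" or "wrist"; returns (picture, depth): 400x640x3 uint8, red, green, blue; 400x640 float32, m along the optical axis (not along the pixel's ray), 0 where there is no reading.
- bot.camera_params(name): a dict with "fovy" (degrees; the focal length in pixels is half the picture's height over the tangent of half this angle, whatever the lens; pixels are square), "cx", "cy" (the principal point, pixels), "R" (3x3) and "t" (3): a world point X has camera coordinates R X + t; the wrist camera has in their place "tool_from_camera" (4x4, takes a point from camera to tool coordinates, whose origin is the TCP and whose axes are the flange's). Camera axes: x right, y down, z forward; pixel columns grow to the right and rows downward; lengths in m; the calibration is good to about 2 mm. A picture is of the moment at which its call begins: read the wrist's pose just before it. camera_params takes no time and is no camera call.
- bot.job_done(): hands the job in; it is judged then, once.
Trained networks look in the newest picture that a camera, given by its name, has taken for a name from the list of things; names that differ only in an ending like _2 or _b are one class to them, and where a whole thing is asked for, a point or a joint stands for the part that bears it (a point fixed in the world has none). Each returns a list of dicts, best first, with "conf" (0 to 1); they miss things now and then, are a little off and sometimes report something else, mostly with a low value. They report only what shows in the picture. A call takes as long as a camera call. They do not tell look-alikes from the thing itself.
- bot.find_in(camera, thing): "bbox" ([left, top, right, bottom] in pixels, round what is visible of it).
- bot.trace(camera, thing): "mask" (400x640 bool, what is visible of it) and "bbox" ([left, top, right, bottom] in pixels, round what is visible of it).
The state is a dict: "clock": time; "qpos": joint angles; "qd": joint speeds; "joint_efforts": joint torques, N m; "position": TCP position; "tool_rot": TCP orientation; "force": force on the tool from outside, world axes, zero at the start; "moment": the same for the moment, N m; "grip_width": finger opening in m; "finger_force": force on a finger pad.
Only numpy, scipy, OpenCV 4.12 (cv2) and the standard library are available. Lean on these libraries where they do the work, as an engineer would, in place of code of your own. Each camera call takes 0.05 s, during which the arm holds its last target. There are 200 camera calls.

### The job

Take the steel skewer from its two-forked stand by its wooden grip, thread it through all three coasters standing in the rack, and push on gently until its collar has closed them up into one tight stack against the springy end fork; keep a light but definite push on them for a moment. Then lift the whole stack straight off the rack and hang the skewer, with the three coasters on it, back in both forks of its stand as it was. Leave the other tableware where it is.

Things in the scene. Friction and masses are not known exactly. Their poses are not given: they have to be found in the camera images.
- skewer: Steel skewer with a wooden grip, 215 mm long, 0.15 kg. Origin: middle of the grip; x points to the tip. Along x in mm: grip 16 x 16 square, -30 to 30; round neck, diameter 12, 30 to 58; collar disc, diameter 44, 58 to 66; shaft, diameter 12, 66 to 175; taper to diameter 6 at 185. Starts lying level in the stand, grip overhanging at its -x end, the grip's flat sides upright.
- skewer_tip (a point): Centre of the skewer's blunt tip, 185 mm along x from the skewer's origin. Gripped firmly across the flat sides of the grip, the skewer stays level.
- stand: Dark wooden stand, fixed, elsewhere each time. Origin: on the table. Base plate 150 x 75 mm. Two posts with open upward V forks (walls at 45 degrees), 10 mm thick along x, at x = -46 and +60 mm, tops 103 mm above the table. A hung skewer lies along x, tip to +x: its neck, between grip and collar, in the fork at -46, its shaft in the other.
- stand_hung (a point): Where the skewer's origin belongs when it is hung: on the stand at x = -90 mm, 90 mm above the table (9 mm of play either way along x).
- rack: Low wooden rack: two parallel 8 mm rails, tops 31 mm above the table, fixed, elsewhere each time. Origin: on the table midway between the rails. x runs along them (-80 to 170 mm) and is the threading direction; the -x end is open. Three coasters stand on edge on the rails, holes along x, about 60 mm up. An end stop with an upright springy wooden fork stands beyond the last.
- rack_end (a point): The far (+x) end of the rails, x = 170 mm. The end fork's face, against which the coasters stop, is not measured: it stands anywhere from x = 55 to 105 mm on the rack and has to be felt for. It yields from about 2 N on, then 2.5 N per mm, over 12 mm. Its open-topped slot, 24 mm wide, bottom 44 mm above the table, lets the skewer through.
- coaster_near: Plain wooden coaster, diameter 70, thickness 15, centre hole 16 mm, about 45 g, nearest the rack's open end. Origin: its middle; x is the hole's axis, along the rack's x. Slides almost freely on the rails, may tip if knocked. The collar pushes on this one: light but definite is 4 to 16 N, kept half a second, all three touching; over 22 N bruises the wood.
- coaster_mid: The middle coaster, like the near one, 23 to 51 mm beyond it at the start (middle to middle). Over 22 N from the skewer bruises it.
- coaster_far: The far coaster, like the others, 23 to 53 mm beyond the middle one, with a gap between it and the end fork. Over 22 N from the skewer bruises it.
- teacup: White teacup, 72 mm across, 60 mm high; origin under its middle. Bystander: leave alone.
- soup_bowl: Black lacquered bowl, 116 mm across, 62 mm high; origin under its middle. Bystander.
- small_dish: Blue shallow dish, 110 mm across, 22 mm high; origin under its middle. Bystander.
- rice_bowl: White bowl, 110 mm across, 58 mm high; origin under its middle. Bystander.
- pot_mat: Wooden pot mat with a wide hole, lying flat, 120 mm across, 12 mm thick; not one of the coasters. Origin under its middle. Bystander.
- sauce_cup: Small black cup, 60 mm across, 35 mm high; origin under its middle. Bystander.
- teapot: White teapot with a hoop handle, 136 mm across, 155 mm high; origin under its middle. Bystander.
Mind the look-alikes: they are no part of the job. What is shaped like the stand but purple is not meant.

How it is judged:
By the outcome, as a careful person would: the job done as asked, in the order asked, and still so for the second after the job is handed in, with the robot touching nothing.
It also fails if it takes over 66 s, if anything falls off the work surface, if the arm or the gripper's body presses on something with over 40 N, if the wrist force passes 120 N, or if a joint passes its speed limit or range.

## Working session

There is one attempt and no reset: what is moved stays moved. The work goes in short steps, Python scripts to look and compute and a tool call to move; the robot and the scene stay as the last step left them, time stands still between calls to the robot, and variables do not carry over. Pictures are saved under pics/ and viewed, at most 10 in all, crops included, and the job is handed in when it is done.

Besides the shell and the picture viewer there is one more tool, called after "Call:" by a JSON object that holds its "name" and its "arguments". move_arm: Moves the arm, as the interface text tells. Its arguments: {"type":"object","properties":{"series":{"type":"array"},"squeeze":{"type":"number"}},"required":["series"]}

```bash
mkdir -p pics; cat > h.py <<'E'
import numpy as np, cv2
from workcell import bot
from scipy.spatial.transform import Rotation as Ro
def cam(n):
    p=bot.camera_params(n); f=200/np.tan(np.radians(p["fovy"])/2); return p,f
def pose():
    s=bot.observe(); T=np.eye(4); T[:3,:3]=Ro.from_euler('xyz',s["tool_rot"]).as_matrix(); T[:3,3]=s["position"]; return T
def grab(n):
    """returns rgb, depth, world points HxWx3"""
    T=pose(); im,d=bot.grab_frame(n); p,f=cam(n)
    v,u=np.mgrid[:400,:640]; C=np.stack([(u-p["cx"])/f*d,(v-p["cy"])/f*d,d],-1).astype(float)
    if n=="wrist":
        M=T@np.array(p["tool_from_camera"]); W=C@M[:3,:3].T+M[:3,3]
    else:
        R=np.array(p["R"]); W=(C-np.array(p["t"]))@R
    W[d==0]=np.nan
    return im,d,W
def save(n,im): cv2.imwrite("pics/"+n,im[:,:,::-1])
E
python3 - <<'E'
from h import *
print(bot.observe())
a,b=[],[]
for n in("scene","side"):
    im,d,W=grab(n); np.savez(f"/tmp/{n}.npz",im=im,W=W); a.append(im)
    for t in["skewer","stand","rack","coaster_near","teapot"]:
        for r in bot.trace(n,t)[:4]:
            P=W[r["mask"]]; P=P[~np.isnan(P[:,0])]
            print(n,t,round(r["conf"],2),np.round(r["bbox"]),np.round(np.median(P,0),3) if len(P) else None, np.round(P.max(0),3) if len(P) else None)
    save(n+".png",im)
E
```

```text
{'clock': 0.0, 'qpos': array([-0.07019075,  0.5219891 , -0.0363125 ,  1.59999945,  0.0211872 ,
        1.02107652, -0.11277   ]), 'qd': array([ 0.00015217, -0.00080333,  0.00121465, -0.00034128,  0.00017462,
       -0.00056843, -0.0001709 ]), 'joint_efforts': array([-4.24098413e-03, -9.27110124e+01,  1.97758444e+00, -3.69928443e+01,
        1.76317629e-02,  8.19846697e-03, -6.58496788e-05]), 'position': array([ 6.24673684e-01, -4.68573552e-05,  2.30744478e-01]), 'tool_rot': array([-3.14050722e+00,  7.32883913e-05,  1.57078738e+00]), 'force': array([-0.18200226,  0.53113271, -0.26840391]), 'moment': array([-0.0089678 , -0.04645852, -0.01595313]), 'finger_force': 0.0, 'grip_width': 0.0857021777173851}
scene skewer 0.7 [215. 200. 260. 233.] [ 0.46  -0.274  0.096] [ 0.582 -0.195  0.114]
scene skewer 0.27 [195. 278. 217. 304.] [ 0.589 -0.445  0.022] [ 0.626 -0.418  0.039]
scene stand 0.76 [139. 188. 185. 248.] [ 0.298 -0.404  0.015] [ 0.356 -0.347  0.105]
scene stand 0.64 [219. 207. 271. 267.] [ 0.513 -0.279  0.015] [ 0.642 -0.226  0.103]
scene stand 0.43 [195. 277. 219. 303.] [ 0.588 -0.
[... 330 characters left out ...]
 [ 0.75  -0.296  0.08 ] [ 0.798 -0.138  0.158]
scene teapot 0.36 [368. 157. 386. 174.] [0.524 0.231 0.081] [0.544 0.361 0.099]
side skewer 0.83 [325. 158. 386. 169.] [ 0.454 -0.266  0.093] [ 0.57  -0.247  0.111]
side stand 0.93 [322. 159. 369. 194.] [ 0.487 -0.263  0.013] [ 0.569 -0.229  0.101]
side stand 0.8 [394. 146. 437. 188.] [ 0.272 -0.388  0.013] [ 0.354 -0.35   0.102]
side rack 0.9 [248. 262. 313. 358.] [0.493 0.371 0.02 ] [0.539 0.383 0.06 ]
side coaster_near 0.81 [283. 246. 309. 272.] [0.499 0.173 0.079] [0.539 0.199 0.095]
side teapot 0.56 [259. 136. 314. 180.] [ 0.707 -0.235  0.067] [0.849 0.011 0.253]
side teapot 0.56 [220. 199. 259. 233.] [0.734 0.012 0.04 ] [0.831 0.089 0.064]
```

```bash
python3 - <<'E'
import cv2,numpy as np
a=cv2.imread("pics/scene.png");b=cv2.imread("pics/side.png")
a=cv2.resize(a[130:320,120:440],None,fx=2.3,fy=2.3)[:, :736]
b=cv2.resize(b[120:370,200:460],None,fx=1.2,fy=1.2)
c=np.zeros((600,800,3),np.uint8); a=cv2.resize(a,(505,300)); c[:300,:505]=a; b=cv2.resize(cv2.imread("pics/side.png")[120:370,200:460],(312,300));c[300:,:312]=b
c[300:,320:800]=cv2.resize(cv2.imread("pics/scene.png"),(480,300))
cv2.imwrite("pics/c1.png",c)
E
```

```text
(no output)
```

View pics/c1.png

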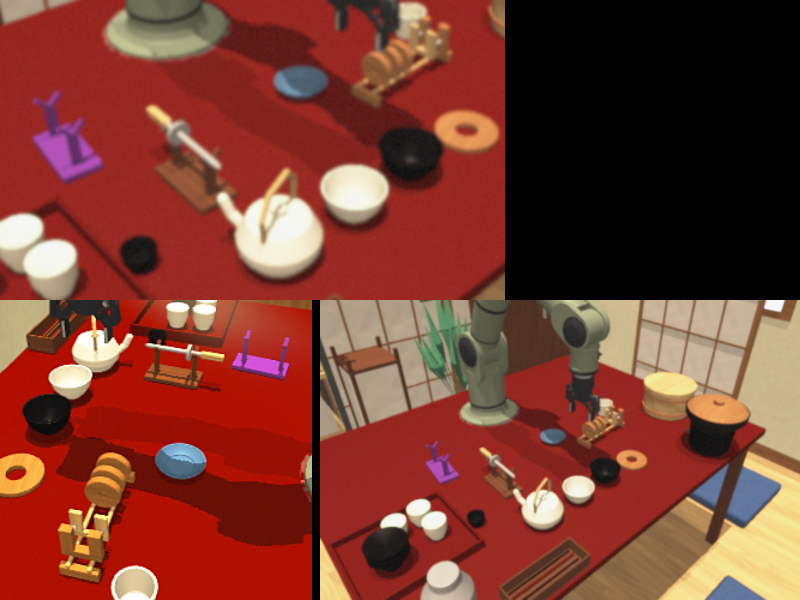

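The pictures show the brown stand with the skewer, grip toward the robot and tip away from it (scene px about 215–260, 200–233). The purple look-alike is to its left. The rack runs along world +y (scene px 343–403, 159–198), and its end fork is at the far +y end. Next I'll fit the axes.

```bash
python3 - <<'E'
from h import *
for n in("scene","side"):
    z=np.load(f"/tmp/{n}.npz"); W=z["W"].reshape(-1,3); im=z["im"].reshape(-1,3).astype(int)
    m=(W[:,0]>.33)&(W[:,0]<.66)&(W[:,1]>-.34)&(W[:,1]<-.17)&(W[:,2]>.085)&(W[:,2]<.12)
    P=W[m]; c=np.median(P[:,:2],0); 
    for _ in range(4):
        u,s,v=np.linalg.svd(P[:,:2]-P[:,:2].mean(0)); d=v[0]*np.sign(v[0][0]); c=P[:,:2].mean(0)
        r=(P[:,:2]-c)@np.array([-d[1],d[0]]); P=P[abs(r)<max(.009,1.5*r.std())]
    t=(P[:,:2]-c)@d
    print(n,"skewer",len(P),c.round(4),"ang",np.degrees(np.arctan2(d[1],d[0])).round(2),"ends",(c+d*t.min()).round(4),(c+d*t.max()).round(4),"len",np.ptp(t).round(3))
    m=(W[:,0]>.42)&(W[:,0]<.6)&(W[:,1]>.05)&(W[:,1]<.45)&(W[:,2]>.022)&(W[:,2]<.036); P=W[m]
    r=cv2.minAreaRect((P[:,:2]*1000).astype(np.float32)); print("rails",len(P),r)
    m=(W[:,0]>.42)&(W[:,0]<.6)&(W[:,1]>.05)&(W[:,1]<.45)&(W[:,2]>.065)&(W[:,2]<.12); P=W[m]
    h,e=np.histogram(P[:,1],bins=40); print("tops",[(round(a,3),int(b)) for a,b in zip(e,h) if b>0]); print(np.median(P,0))
E
```

```text
scene skewer 315 [ 0.4713 -0.2734] ang -0.96 ends [ 0.3669 -0.2716] [ 0.5818 -0.2752] len 0.215
rails 212 ((502.34228515625, 214.5125732421875), (329.47052001953125, 122.18333435058594), 79.68553161621094)
tops [(np.float64(0.152), 17), (np.float64(0.158), 79), (np.float64(0.163), 37), (np.float64(0.169), 21), (np.float64(0.174), 12), (np.float64(0.19), 12), (np.float64(0.195), 59), (np.float64(0.201), 23), (np.float64(0.206), 16), (np.float64(0.211), 3), (np.float64(0.217), 2), (np.float64(0.222), 22), (np.float64(0.227), 51), (np.float64(0.233), 26), (np.float64(0.238), 13), (np.float64(0.243), 3), (np.float64(0.302), 11), (np.float64(0.307), 51), (np.float64(0.313), 40), (np.float64(0.318), 9), (np.float64(0.329), 4), (np.float64(0.334), 9), (np.float64(0.34), 35), (np.float64(0.345), 53), (np.float64(0.35), 35), (np.float64(0.356), 12), (np.float64(0.361), 7)]
[0.51646678 0.22990365 0.08262696]
side skewer 261 [ 0.4609 -0.2657] ang -2.19 ends [ 0.3648 -0.2621] [ 0.5796 -0.2703] len 0.215
rails 401 ((481.129150390625, 223.47471618652344), (324.268310546875, 81.77828979492188), 81.3983154296875)
tops [(np.float64(0.157), 15), (np.float64(0.162), 45), (np.float64(0.167), 69), (np.float64(0.173), 148), (np.float64(0.178), 9), (np.float64(0.193), 11), (np.float64(0.198), 50), (np.float64(0.204), 57), (np.float64(0.209), 145), (np.float64(0.214), 1), (np.float64(0.224), 30), (np.float64(0.229), 42), (np.float64(0.235), 93), (np.float64(0.24), 161), (np.float64(0.245), 4), (np.float64(0.307), 17), (np.float64(0.312), 110), (np.float64(0.317), 111), (np.float64(0.323), 1), (np.float64(0.338), 3), (np.float64(0.343), 36), (np.float64(0.348), 66), (np.float64(0.354), 124), (np.float64(0.359), 146)]
[0.50203668 0.24047194 0.0836079 ]
```

```bash
python3 - <<'E'
from h import *
p,f=cam("wrist"); print(np.round(p["tool_from_camera"],3),f,p["cx"],p["cy"])
E
```

```text
[[ 0.    -0.965 -0.263  0.067]
 [ 1.    -0.     0.002  0.   ]
 [-0.002 -0.263  0.965 -0.144]
 [ 0.     0.     0.     1.   ]] 275.7949187855551 322.09988768696303 197.26602476288633
```

Call:
{"name": "move_arm", "arguments": {"series": [[[3,-1.5,-1],[0,0,0],100],[[6,-3.5,-3],[0,0,0],100],[[9.5,-5.5,-5],[0,0,0],100],[[13,-7.5,-7],[0,0,0],100],[[16,-9.5,-9],[0,0,0],100],[[18,-10.7,-9.7],[0,0,0],100],[[19,-11.2,-10],[0,0,0],100],[[19,-11.2,-10],[0,0,0],100],[[19,-11.2,-10],[0,0,0],100]]}}

```text
clock: 1.35
position: [0.5131, 0.1898, 0.3312]
tool_rot: [3.141, 0.0, 1.571]
force: [0.2, -0.2, -0.2]
grip_width: 0.0856
finger_force: 0.0
```

```bash
python3 - <<'E'
from h import *
im,d,W=grab("wrist"); np.savez("/tmp/w1.npz",im=im,W=W); save("w1.png",im)
for t in["rack","coaster_near"]:
    for r in bot.trace("wrist",t)[:5]:
        P=W[r["mask"]]; P=P[~np.isnan(P[:,0])]
        print(t,round(r["conf"],2),np.round(r["bbox"]),np.round(np.median(P,0),4),np.round(P.max(0),3))
E
```

```text
rack 0.89 [297.  36. 347. 200.] [0.5024 0.2705 0.0302] [0.548 0.38  0.065]
coaster_near 0.73 [297. 175. 342. 195.] [0.5126 0.1727 0.0853] [0.546 0.179 0.097]
```

View pics/w1.png

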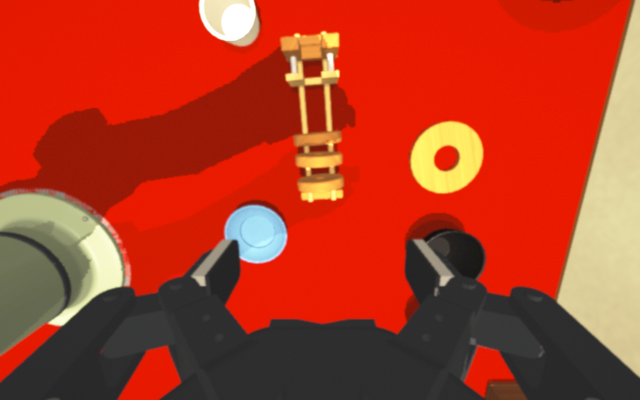

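The wrist view shows the rack vertical in the picture (px 297–347, 36–200). The near, middle and far coasters are at rows of about 187, 160 and 138, and the end fork is at about row 78. Now I'll fit the rails and coasters.

```bash
cat > fit.py <<'E'
from h import *
from scipy.optimize import least_squares
def rack(W,box,zl=(.024,.037)):
    P=W[box[1]:box[3],box[0]:box[2]].reshape(-1,3); P=P[~np.isnan(P[:,0])]
    R=P[(P[:,2]>zl[0])&(P[:,2]<zl[1])]
    y0=.2
    # symmetric rails: x = a + b*(y-y0) +- 19.5mm
    def f(p):
        r=R[:,0]-p[0]-p[1]*(R[:,1]-y0); return np.abs(r)-abs(p[2])
    best=None
    for b in np.linspace(-.25,.1,8):
        for a in np.linspace(.49,.53,5):
            s=least_squares(f,[a,b,.018],loss="soft_l1",f_scale=.002)
            if best is None or s.cost<best.cost: best=s
    p=best.x; print("rails n",len(R),"a,b,h",p.round(4),"angle",90-np.degrees(np.arctan(p[1])).round(2),"z",np.median(R[:,2]).round(4),"res",np.median(abs(f(p))).round(4),"y",R[:,1].min().round(4),R[:,1].max().round(4))
    return p,P,R
E
python3 - <<'E'
from fit import *
W=np.load("/tmp/w1.npz")["W"]
p,P,R=rack(W,(275,28,360,206))
for lo,hi in((.11,.15),(.15,.2),(.24,.27),(.27,.30),(.30,.33),(.33,.36),(.36,.39)):
    q=R[(R[:,1]>lo)&(R[:,1]<hi)]; r=q[:,0]-p[0]-p[1]*(q[:,1]-.2)
    if len(q)>3: print(lo,len(q),"neg",np.median(r[r<0]).round(4) if (r<0).any() else 0,"pos",np.median(r[r>0]).round(4) if (r>0).any() else 0)
T=P[P[:,2]>.07]; h,e=np.histogram(T[:,1],bins=np.arange(.14,.4,.004)); print([(round(float(a),3),int(b)) for a,b in zip(e,h) if b])
for lo,hi in((.15,.185),(.19,.215),(.22,.25)):
    q=T[(T[:,1]>lo)&(T[:,1]<hi)]
    s=least_squares(lambda c:np.hypot(q[:,0]-c[0],q[:,2]-c[1])-.035,[.51,.06],loss="soft_l1",f_scale=.002)
    yc=np.median(q[:,1]); print("coaster y",yc.round(4),"xz",s.x.round(4),"axis x there",(p[0]+p[1]*(yc-.2)).round(4), "top",q[:,2].max().round(4))
E
```

```text
rails n 1009 a,b,h [ 0.5098 -0.0685  0.0186] angle 93.92 z 0.031 res 0.0022 y 0.1291 0.3818
0.11 104 neg -0.0188 pos 0.0186
0.15 92 neg -0.0181 pos 0.0192
0.24 195 neg -0.019 pos 0.0188
0.27 219 neg -0.0192 pos 0.0189
0.3 108 neg -0.019 pos 0.0191
0.33 142 neg -0.0187 pos 0.018
0.36 65 neg -0.0157 pos 0.0124
[(0.156, 7), (0.16, 76), (0.164, 125), (0.168, 124), (0.172, 163), (0.176, 63), (0.192, 4), (0.196, 104), (0.2, 128), (0.204, 127), (0.208, 161), (0.212, 30), (0.224, 37), (0.228, 121), (0.232, 141), (0.236, 139), (0.24, 99), (0.244, 1), (0.308, 88), (0.312, 145), (0.316, 76), (0.32, 7), (0.34, 89), (0.344, 181), (0.348, 126), (0.352, 140), (0.356, 101), (0.36, 37)]
coaster y 0.1703 xz [0.5119 0.0601] axis x there 0.5118 top 0.0973
coaster y 0.2054 xz [0.5094 0.0603] axis x there 0.5094 top 0.0975
coaster y 0.235 xz [0.5073 0.0605] axis x there 0.5074 top 0.0981
```

Call:
{"name": "move_arm", "arguments": {"series": [[[-2,-0.5,0.3],[0,0,0.08],100],[[-5,-1.3,0.8],[0,0,0.2],100],[[-8.5,-2.2,1.3],[0,0,0.32],100],[[-12,-3.2,1.8],[0,0,0.44],100],[[-15.5,-4.2,2.4],[0,0,0.56],100],[[-19,-5.1,3],[0,0,0.68],100],[[-22.5,-6,3.5],[0,0,0.8],100],[[-26,-7,4],[0,0,0.92],100],[[-29.5,-8,4.5],[0,0,1.04],100],[[-33,-9,5],[0,0,1.16],100],[[-36.5,-9.8,5.5],[0,0,1.28],100],[[-40,-10.7,6],[0,0,1.4],100],[[-43,-11.5,6.5],[0,0,1.51],100],[[-45,-12.1,6.9],[0,0,1.57],100],[[-45.8,-12.3,7],[0,0,1.6],100],[[-45.8,-12.3,7],[0,0,1.6],100],[[-45.8,-12.3,7],[0,0,1.6],100],[[-45.8,-12.3,7],[0,0,1.6],100]]}}

```text
clock: 3.0
position: [0.3903, -0.2672, 0.2613]
tool_rot: [-3.141, 0.0, -0.027]
force: [-0.1, 0.1, -0.4]
grip_width: 0.0856
finger_force: 0.0
```

```bash
python3 - <<'E'
from h import *
print(bot.observe()["qpos"].round(2))
im,d,W=grab("wrist"); np.savez("/tmp/w2.npz",im=im,W=W); save("w2.png",im)
P=W.reshape(-1,3); P=P[(P[:,0]>.35)&(P[:,0]<.62)&(abs(P[:,1]+.268)<.035)]
def band(lo,hi,zl,zh): 
    q=P[(P[:,0]>lo)&(P[:,0]<hi)&(P[:,2]>zl)&(P[:,2]<zh)]; return q
q=band(.33,.66,.086,.102)
for lo in np.arange(.36,.6,.02):
    r=band(lo,lo+.02,.085,.12)
    if len(r)>5: print(round(lo,2),len(r),"y med",np.median(r[:,1]).round(4),"min/max",np.percentile(r[:,1],[3,97]).round(4),"z",np.percentile(r[:,2],95).round(4))
r=band(.33,.66,.085,.12); print("x ext",r[:,0].min(),r[:,0].max())
c=band(.33,.66,.104,.125); print("collar",len(c),np.percentile(c[:,0],[3,50,97]).round(4))
E
```

```text
[ 0.14  0.26  0.41  1.97 -0.13  0.94 -0.99]
0.36 143 y med -0.268 min/max [-0.2758 -0.261 ] z 0.0997
0.38 238 y med -0.2693 min/max [-0.2764 -0.2615] z 0.0998
0.4 263 y med -0.2689 min/max [-0.2767 -0.2611] z 0.0997
0.42 298 y med -0.2695 min/max [-0.2899 -0.251 ] z 0.1008
0.44 619 y med -0.2698 min/max [-0.2912 -0.2481] z 0.1124
0.46 274 y med -0.2703 min/max [-0.2869 -0.2522] z 0.1124
0.48 226 y med -0.2709 min/max [-0.2762 -0.2655] z 0.0976
0.5 232 y med -0.2714 min/max [-0.2766 -0.2661] z 0.0976
0.52 240 y med -0.2718 min/max [-0.277  -0.2667] z 0.0978
0.54 765 y med -0.2722 min/max [-0.2947 -0.2499] z 0.102
0.56 174 y med -0.2726 min/max [-0.2777 -0.2668] z 0.0978
x ext 0.36618538788211014 0.5727016875613602
collar 264 [0.4545 0.4583 0.4621]
```

View pics/w2.png

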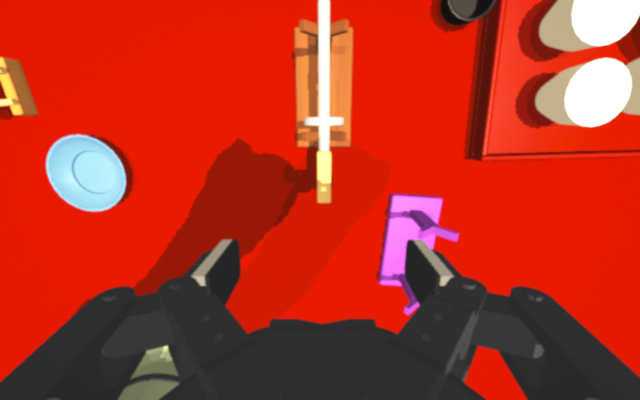

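The stand holds the skewer at image centre, with the grip at px (323, 160–200), the collar at (323, 122) and the purple look-alike to the right. The measured sizes agree, with length to the collar and grip width both matching. The grip centre is at about (0.3963, -0.2689) and the axis is at yaw -1.3°.

Call:
{"name": "move_arm", "arguments": {"series": [[[0.3,0.1,2],[0,0,0],100],[[0.6,0.15,5],[0,0,-0.004],100],[[0.6,0.15,8.5],[0,0,-0.004],100],[[0.6,0.15,12],[0,0,-0.004],100],[[0.6,0.15,15],[0,0,-0.004],100],[[0.6,0.15,17.2],[0,0,-0.004],100],[[0.6,0.15,18.3],[0,0,-0.004],100],[[0.6,0.15,18.6],[0,0,-0.004],100],[[0.6,0.15,18.6],[0,0,-0.004],100],[[0.6,0.15,18.6],[0,0,-0.004],0],[[0.6,0.15,18.6],[0,0,-0.004],0],[[0.6,0.15,18.6],[0,0,-0.004],0],[[0.6,0.15,18.6],[0,0,-0.004],0],[[0.6,0.15,18.6],[0,0,-0.004],0],[[0.6,0.15,18.6],[0,0,-0.004],0],[[0.6,0.15,18.6],[0,0,-0.004],0],[[0.6,0.15,18.6],[0,0,-0.004],0],[[0.6,0.15,18.6],[0,0,-0.004],0]], "squeeze": 70}}

```text
clock: 4.55
position: [0.3961, -0.2695, 0.0755]
tool_rot: [-3.141, -0.0, -0.025]
force: [0.7, 2.7, 6.0]
grip_width: 0.0143
finger_force: 71.0
```

Call:
{"name": "move_arm", "arguments": {"series": [[[0,0,-0.5],[0,0,0],0],[[0,0,-1.5],[0,0,0],0],[[0,0,-3.5],[0,0,0],0],[[0,0,-6],[0,0,0],0],[[0,0,-9],[0,0,0],0],[[0,0,-11.5],[0,0,0],0],[[0,0,-13],[0,0,0],0],[[0,0,-13.5],[0,0,0],0],[[0,0,-13.5],[0,0,0],0],[[0,0,-13.5],[0,0,0],0]]}}

```text
clock: 5.38
position: [0.3957, -0.2695, 0.2099]
tool_rot: [-3.141, 0.0, -0.025]
force: [0.3, 0.9, -1.9]
grip_width: 0.0146
finger_force: 70.1
```

```bash
cat > sk.py <<'E'
from h import *
def held():
    """skewer shaft in tool coordinates from wrist camera"""
    T=pose(); im,d,W=grab("wrist"); P=(W-T[:3,3])@T[:3,:3]; P=P.reshape(-1,3)
    q=P[(P[:,0]>.07)&(P[:,0]<.14)&(abs(P[:,1])<.02)&(abs(P[:,2]+.02)<.03)]
    c=P[(P[:,0]>.05)&(P[:,0]<.075)&(abs(P[:,1])<.03)&(P[:,2]<-.03)&(P[:,2]>-.05)]
    print("collar x",np.percentile(c[:,0],[3,50,97]).round(4),"n",len(c))
    out=[]
    for lo in np.arange(.07,.13,.005):
        r=q[(q[:,0]>lo)&(q[:,0]<lo+.005)]
        if len(r)>8:
            y=np.percentile(r[:,1],[2,98]).mean(); z=np.percentile(r[:,2],5); out.append((r[:,0].mean(),y,z+.006))
    out=np.array(out); a=np.polyfit(out[:,0],out[:,1],1); b=np.polyfit(out[:,0],out[:,2],1)
    print("n",len(out),"range",out[[0,-1],0].round(3),"y(x) slope,y@0,y@185",a.round(4),(a[0]*.185+a[1]).round(4),"z slope, axis z@0,@185",b.round(4),(b[0]*.185+b[1]).round(4))
    return im
E
python3 - <<'E'
from sk import *
s=bot.observe(); print(s["position"].round(4),s["tool_rot"].round(4),s["force"].round(2),s["grip_width"],s["qpos"].round(2))
held()
E
```

```text
[ 0.3957 -0.2695  0.2099] [-3.1414e+00  3.0000e-04 -2.5100e-02] [ 0.3   0.94 -1.91] 0.014643586429633836 [ 0.16  0.34  0.4   2.01 -0.18  0.82 -0.94]
collar x [0.0585 0.0624 0.0662] n 1678
n 9 range [0.073 0.112] y(x) slope,y@0,y@185 [ 0.0002 -0.0009] -0.0009 z slope, axis z@0,@185 [ 0.0008 -0.0155] -0.0153
```

Call:
{"name": "move_arm", "arguments": {"series": [[[0.4,-0.8,0.2],[0,0,-0.06],0],[[1.2,-2.2,0.6],[0,0,-0.16],0],[[2.2,-4,1.2],[0,0,-0.28],0],[[3.2,-5.7,2],[0,0,-0.4],0],[[4.1,-7.3,2.8],[0,0,-0.52],0],[[5,-8.9,3.6],[0,0,-0.64],0],[[5.9,-10.5,4.4],[0,0,-0.76],0],[[6.8,-12.1,5.2],[0,0,-0.88],0],[[7.7,-13.7,6],[0,0,-1],0],[[8.6,-15.3,6.8],[0,0,-1.12],0],[[9.5,-16.9,7.4],[0,0,-1.24],0],[[10.4,-18.5,8],[0,0,-1.36],0],[[11.3,-20.1,8.5],[0,0,-1.48],0],[[12.1,-21.4,8.8],[0,0,-1.58],0],[[12.6,-22.2,9],[0,0,-1.644],0],[[12.66,-22.28,9],[0,0,-1.664],0],[[12.66,-22.28,9],[0,0,-1.664],0],[[12.66,-22.28,9],[0,0,-1.664],0]]}}

```text
clock: 6.93
position: [0.5274, -0.051, 0.1197]
tool_rot: [-3.14, 0.0, 1.636]
force: [-0.8, 0.9, -1.7]
grip_width: 0.0144
finger_force: 70.0
```

```bash
python3 - <<'E'
from sk import *
s=bot.observe(); print(s["position"].round(4),s["tool_rot"].round(4),s["force"].round(2),s["qpos"].round(2))
held()
T=pose()
# tip in side & scene cameras: compare measured tip/shaft with the rack as each sees it
from fit import rack
for n in("side","scene"):
    im,d,W=grab(n); P=W.reshape(-1,3)
    q=P[(P[:,1]>.02)&(P[:,1]<.14)&(P[:,0]>.48)&(P[:,0]<.56)&(P[:,2]>.11)&(P[:,2]<.17)]
    if len(q)>10:
        a=np.polyfit(q[:,1],q[:,0],1); print(n,"shaft n",len(q),"slope",a[0].round(4),"x@y=.2",np.polyval(a,.2).round(4),"z",np.median(q[:,2]).round(4),"tip y",q[:,1].max().round(4))
    save(n+"2.png",im)
E
```

```text
[ 0.5274 -0.051   0.1197] [-3.1403e+00  1.0000e-04  1.6356e+00] [-0.78  0.87 -1.68] [ 0.05  0.53 -0.09  1.94  0.07  0.68 -0.02]
collar x [0.059  0.0629 0.0667] n 1653
n 9 range [0.073 0.112] y(x) slope,y@0,y@185 [0.0001 0.0004] 0.0005 z slope, axis z@0,@185 [ 0.0003 -0.0153] -0.0153
side shaft n 150 slope -0.0635 x@y=.2 0.5084 z 0.1371 tip y 0.1343
scene shaft n 105 slope -0.0618 x@y=.2 0.5134 z 0.1379 tip y 0.1349
```

```bash
python3 - <<'E'
from sk import *
from fit import least_squares
s=bot.observe(); print(s["position"].round(4),s["tool_rot"].round(4))
held();held()
for n in("side","scene"):
    im,d,W=grab(n); P=W.reshape(-1,3); m=~np.isnan(P[:,0]); P=P[m]
    Tp=P[(P[:,1]>.15)&(P[:,1]<.25)&(P[:,0]>.46)&(P[:,0]<.56)&(P[:,2]>.04)&(P[:,2]<.11)]
    # coaster rim circle fit around axis line, rim only is uncertain: faces have r<35 -> use upper envelope
    for lo,hi in((.15,.185),(.188,.218),(.22,.25)):
        q=Tp[(Tp[:,1]>lo)&(Tp[:,1]<hi)]
        top=q[q[:,2]>.075]
        s=least_squares(lambda c:np.minimum(np.hypot(top[:,0]-c[0],top[:,2]-c[1])-.035+.0,.004),[.511,.06],loss="soft_l1",f_scale=.001)
        print(n,"coaster y",np.median(q[:,1]).round(4),"xz",s.x.round(4),len(top))
    R=P[(P[:,1]>.25)&(P[:,1]<.305)&(P[:,0]>.46)&(P[:,0]<.55)&(P[:,2]>.027)&(P[:,2]<.035)]
    r=R[:,0]-(.5098-.0685*(R[:,1]-.2)); print("rails lateral",np.histogram(r,bins=np.arange(-.032,.033,.004)))
E
```

```text
[ 0.5277 -0.0509  0.1203] [-3.1413e+00  2.0000e-04  1.6365e+00]
collar x [0.059  0.0629 0.0667] n 1652
n 9 range [0.073 0.112] y(x) slope,y@0,y@185 [-0.0001  0.0005] 0.0004 z slope, axis z@0,@185 [ 0.0022 -0.0155] -0.0151
collar x [0.059  0.0629 0.0667] n 1663
n 9 range [0.073 0.112] y(x) slope,y@0,y@185 [0.0001 0.0004] 0.0004 z slope, axis z@0,@185 [ 0.001  -0.0154] -0.0152
side coaster y 0.1727 xz [0.4999 0.0493] 210
side coaster y 0.2091 xz [0.4953 0.0486] 215
side coaster y 0.24 xz [0.4928 0.0471] 237
rails lateral (array([ 0, 11, 11,  3,  0,  0,  0,  0,  0,  0,  2, 36, 21,  1,  0,  0]), array([-0.032, -0.028, -0.024, -0.02 , -0.016, -0.012, -0.008, -0.004,
        0.   ,  0.004,  0.008,  0.012,  0.016,  0.02 ,  0.024,  0.028,
        0.032]))
scene coaster y 0.1622 xz [0.5189 0.0483] 113
scene coaster y 0.1989 xz [0.5168 0.0498] 106
scene coaster y 0.2312 xz [0.497 0.053] 88
rails lateral (array([ 0,  0,  0,  0,  0,  0,  0,  0,  0,  0,  0,  6, 10,  8,  0,  0]), array([-0.032, -0.028, -0.024, -0.02 , -0.016, -0.012, -0.008, -0.004,
        0.   ,  0.004,  0.008,  0.012,  0.016,  0.02 ,  0.024,  0.028,
        0.032]))
```

```bash
python3 - <<'E'
from h import *
W=np.load("/tmp/w1.npz")["W"].reshape(-1,3)
ax=.5098-.0685*(W[:,1]-.2)
for lo,hi in((.15,.185),(.19,.215),(.22,.25)):
    q=W[(W[:,1]>lo)&(W[:,1]<hi)&(abs(W[:,0]-ax)<.005)&(W[:,2]>.08)]; print("coaster top",len(q),np.percentile(q[:,2],[25,50,75,90,97]).round(4),"y of top pts",np.percentile(q[q[:,2]>.092][:,1],[3,50,97]).round(4))
q=W[(abs(W[:,1]-.1)<.05)&(abs(W[:,0]-.55)<.04)&(W[:,2]<.01)]; print("table z",np.median(q[:,2]),len(q))
q=W[(W[:,1]>.245)&(W[:,1]<.30)&(abs(abs(W[:,0]-ax)-.019)<.002)&(W[:,2]>.02)]; print("rail z",np.percentile(q[:,2],[10,50,90]))
q=W[(W[:,1]>.245)&(W[:,1]<.30)&(abs(abs(W[:,0]-ax)-.019)<.015)&(W[:,2]>.025)]; r=(q[:,0]-.5098+.0685*(q[:,1]-.2)); print("rail edges",np.percentile(r[r<0],[3,97]).round(4),np.percentile(r[r>0],[3,97]).round(4))
W=np.load("/tmp/w2.npz")["W"].reshape(-1,3); q=W[(abs(W[:,1]+.268)<.1)&(abs(W[:,0]-.45)<.1)&(W[:,2]<.008)]; print("table z2",np.median(q[:,2]),len(q))
for n in("side","scene"):
    p,f=cam(n); print(n,"cam pos",(-np.array(p["R"]).T@p["t"]).round(3))
E
```

```text
coaster top 88 [0.0943 0.0957 0.0961 0.0968 0.0972] y of top pts [0.1615 0.1688 0.1755]
coaster top 3570 [0.4153 0.4221 0.4275 0.4305 0.4344] y of top pts [0.2004 0.2016 0.2102]
coaster top 83 [0.0949 0.0956 0.0964 0.0969 0.0972] y of top pts [0.2271 0.235  0.2416]
table z 0.0010738815681300973 2013
rail z [0.03070653 0.03162698 0.03271222]
rail edges [-0.023  -0.0155] [0.0154 0.0229]
table z2 0.0009759987190482711 14480
side cam pos [0.253 0.781 0.714]
scene cam pos [ 1.449 -0.855  0.942]
```

Call:
{"name": "move_arm", "arguments": {"series": [[[0,-0.1,1.5],[0,0,-0.002],0],[[0,-0.15,3.5],[0,0,-0.002],0],[[0,-0.15,5.5],[0,0,-0.002],0],[[0,-0.15,7],[0,0,-0.002],0],[[0,-0.15,7.5],[0,0,-0.002],0],[[0,-0.15,7.53],[0,0,-0.002],0],[[0,-0.15,7.53],[0,0,-0.002],0],[[0,-0.15,7.53],[0,0,-0.002],0],[[0,-0.15,7.53],[0,0,-0.002],0]]}}

```text
clock: 8.03
position: [0.5272, -0.0503, 0.0459]
tool_rot: [3.14, 0.0, 1.641]
force: [-0.6, -0.2, -1.4]
grip_width: 0.0147
finger_force: 70.0
```

```bash
python3 - <<'E'
from h import *
s=bot.observe(); print(s["position"].round(4),s["tool_rot"].round(4),s["force"].round(2),s["moment"].round(3),"rack x here",(.5098-.0685*(s["position"][1]-.2)).round(4))
im1,_,_=grab("side"); im2,_,_=grab("scene"); 
a=cv2.resize(im1[200:320,240:400],(640,480),interpolation=cv2.INTER_CUBIC)[:300] if 0 else cv2.resize(im1[225:300,260:380],(480,300),interpolation=cv2.INTER_CUBIC)
b=cv2.resize(im2[140:215,300:420],(480,300),interpolation=cv2.INTER_CUBIC)
save("c3.png",np.vstack([a,b]))
E
```

```text
[ 0.5272 -0.0503  0.0459] [3.1402e+00 1.0000e-04 1.6405e+00] [-0.64 -0.21 -1.43] [-0.128  0.058 -0.001] rack x here 0.5269
```

View pics/c3.png

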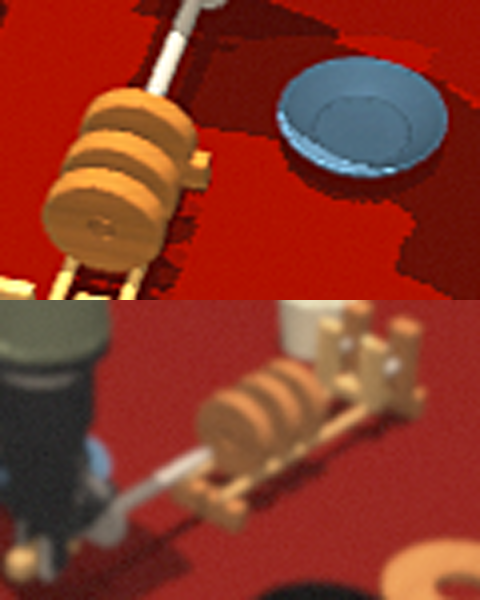

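The side view (top) shows the shaft approaching the near coaster from behind. The scene view (bottom) shows the tip just short of the near coaster and in line with its middle. I'll advance slowly and watch the force.

Call:
{"name": "move_arm", "arguments": {"series": [[[0.3,-0.05,0.07],[0,0,0],0],[[0.8,-0.05,0.07],[0,0,0],0],[[1.3,-0.05,0.07],[0,0,0],0],[[1.8,-0.05,0.07],[0,0,0],0],[[2.2,-0.05,0.07],[0,0,0],0],[[2.6,-0.05,0.07],[0,0,0],0],[[2.9,-0.05,0.07],[0,0,0],0],[[3.2,-0.05,0.07],[0,0,0],0],[[3.5,-0.05,0.07],[0,0,0],0],[[3.8,-0.05,0.07],[0,0,0],0],[[4.1,-0.05,0.07],[0,0,0],0],[[4.4,-0.05,0.07],[0,0,0],0],[[4.4,-0.05,0.07],[0,0,0],0]]}}

```text
clock: 9.22
position: [0.5231, -0.0057, 0.0443]
tool_rot: [3.142, -0.0, 1.641]
force: [-0.5, 0.2, -0.5]
grip_width: 0.0144
finger_force: 70.1
```

```bash
cat > st.py <<'E'
from h import *
import sys
def st():
    s=bot.observe(); p=s["position"]; print("t",s["clock"],p.round(4),s["tool_rot"].round(4),"F",s["force"].round(2),"M",s["moment"].round(3),"dev from rack mm",((p[0]-(.5098-.0685*(p[1]-.2)))*1000).round(1))
def coasters():
    im,d,W=grab("side"); P=W.reshape(-1,3); P=P[(P[:,1]>.14)&(P[:,1]<.40)&(P[:,0]>.46)&(P[:,0]<.56)&(P[:,2]>.072)&(P[:,2]<.12)]
    h,e=np.histogram(P[:,1],bins=np.arange(.14,.4,.005)); print([(round(float(a),3),int(b)) for a,b in zip(e,h) if b>2]); return im
E
python3 -c "
from st import *
st(); coasters()"
```

```text
t 9.2167 [ 0.5231 -0.0057  0.0443] [ 3.1415e+00 -3.0000e-04  1.6414e+00] F [-0.49  0.21 -0.47] M [-0.058 -0.002  0.016] dev from rack mm -0.8
[(0.16, 29), (0.165, 40), (0.17, 90), (0.175, 73), (0.195, 20), (0.2, 48), (0.205, 78), (0.21, 88), (0.225, 26), (0.23, 45), (0.235, 77), (0.24, 116), (0.305, 3), (0.31, 42), (0.315, 121), (0.32, 24), (0.34, 6), (0.345, 54), (0.35, 63), (0.355, 112), (0.36, 82)]
```

Call:
{"name": "move_arm", "arguments": {"series": [[[0.2,0,0],[0,0,0],0],[[0.5,0,0],[0,0,0],0],[[0.8,0,0],[0,0,0],0],[[1.1,0,0],[0,0,0],0],[[1.4,0,0],[0,0,0],0],[[1.7,0,0],[0,0,0],0],[[2.0,0,0],[0,0,0],0],[[2.3,0,0],[0,0,0],0],[[2.6,0,0],[0,0,0],0],[[2.9,0,0],[0,0,0],0],[[3.2,0,0],[0,0,0],0],[[3.5,0,0],[0,0,0],0],[[3.6,0,0],[0,0,0],0],[[3.6,0,0],[0,0,0],0]]}}

```text
clock: 10.43
position: [0.5205, 0.0299, 0.0443]
tool_rot: [-3.142, -0.0, 1.641]
force: [0.1, 0.2, -1.3]
grip_width: 0.0146
finger_force: 70.1
```

```bash
python3 -c "
from st import *
st(); coasters()"
```

```text
t 10.4333 [0.5205 0.0299 0.0443] [-3.1415e+00 -1.0000e-04  1.6412e+00] F [ 0.12  0.18 -1.27] M [-0.07   0.056 -0.046] dev from rack mm -1.0
[(0.16, 31), (0.165, 38), (0.17, 100), (0.175, 66), (0.195, 26), (0.2, 43), (0.205, 87), (0.21, 78), (0.225, 23), (0.23, 49), (0.235, 77), (0.24, 117), (0.305, 5), (0.31, 39), (0.315, 117), (0.32, 31), (0.34, 8), (0.345, 50), (0.35, 59), (0.355, 120), (0.36, 79)]
```

Call:
{"name": "move_arm", "arguments": {"series": [[[0.2,0.02,0],[0,0,0],0],[[0.5,0.02,0],[0,0,0],0],[[0.8,0.03,0],[0,0,0],0],[[1.1,0.03,0],[0,0,0.001],0],[[1.4,0.04,0],[0,0,0.001],0],[[1.7,0.04,0],[0,0,0.001],0],[[2.0,0.05,0],[0,0,0.002],0],[[2.3,0.05,0],[0,0,0.002],0],[[2.6,0.05,0],[0,0,0.002],0],[[2.9,0.05,0],[0,0,0.002],0],[[3.2,0.05,0],[0,0,0.002],0],[[3.5,0.05,0],[0,0,0.002],0],[[3.8,0.05,0],[0,0,0.002],0],[[3.9,0.05,0],[0,0,0.002],0],[[3.9,0.05,0],[0,0,0.002],0]]}}

```text
clock: 11.73
position: [0.5183, 0.0688, 0.0443]
tool_rot: [3.142, -0.0, 1.639]
force: [-0.5, -2.6, 1.6]
grip_width: 0.0146
finger_force: 70.6
```

```bash
python3 -c "
from st import *
st(); coasters()"
```

```text
t 11.7333 [0.5183 0.0688 0.0443] [ 3.1416e+00 -1.0000e-04  1.6392e+00] F [-0.5  -2.64  1.63] M [0.054 0.148 0.126] dev from rack mm -0.5
[(0.16, 29), (0.165, 42), (0.17, 93), (0.175, 68), (0.225, 18), (0.23, 58), (0.235, 69), (0.24, 83), (0.245, 4), (0.25, 27), (0.255, 66), (0.26, 93), (0.265, 32), (0.305, 3), (0.31, 43), (0.315, 119), (0.32, 26), (0.34, 7), (0.345, 48), (0.35, 62), (0.355, 122), (0.36, 75)]
```

```bash
python3 - <<'E'
from sk import *
im=held()
im2,_,_=grab("side"); a=cv2.resize(im[20:260,220:440],(550,600))[:600]; b=cv2.resize(im2[230:310,275:330],(250,364),interpolation=cv2.INTER_CUBIC)
c=np.zeros((600,800,3),np.uint8); c[:,:550]=a; c[:364,550:]=b; save("c4.png",c)
E
```

```text
collar x [0.0587 0.0626 0.0663] n 1749
n 7 range [0.073 0.102] y(x) slope,y@0,y@185 [-0.0163  0.0016] -0.0014 z slope, axis z@0,@185 [-1.1907  0.0758] -0.1445
```

View pics/c4.png

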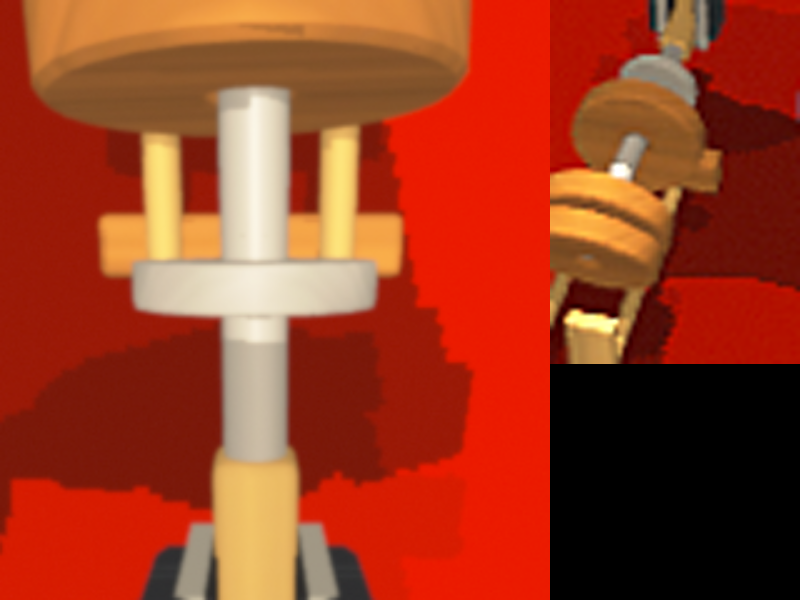

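The wrist crop shows the collar and the near coaster. In that coaster's hole the shaft sits about 1 mm to the right (+x), with the hole edge visible at the left, px 213. The middle and far coasters have been pushed along together, so something is rubbing. I'll back off a little, shift -x and up, and feel again.

Call:
{"name": "move_arm", "arguments": {"series": [[[-0.3,-0.05,-0.05],[0,0,0],0],[[-0.6,-0.1,-0.1],[0,0,0],0],[[-0.6,-0.1,-0.1],[0,0,0],0],[[-0.6,-0.1,-0.1],[0,0,0],0]]}}

```text
clock: 12.22
position: [0.5177, 0.062, 0.0453]
tool_rot: [-3.141, 0.0, 1.638]
force: [0.5, -0.2, -1.7]
grip_width: 0.0141
finger_force: 70.1
```

```bash
python3 -c "
from st import *
st(); coasters()"
```

```text
t 12.2167 [0.5177 0.062  0.0453] [-3.1414e+00  1.0000e-04  1.6382e+00] F [ 0.53 -0.23 -1.67] M [-0.082  0.023  0.003] dev from rack mm -1.6
[(0.16, 30), (0.165, 43), (0.17, 92), (0.175, 70), (0.21, 4), (0.215, 44), (0.22, 45), (0.225, 50), (0.23, 43), (0.235, 49), (0.24, 139), (0.245, 31), (0.305, 3), (0.31, 46), (0.315, 117), (0.32, 23), (0.34, 10), (0.345, 47), (0.35, 62), (0.355, 121), (0.36, 74)]
```

Call:
{"name": "move_arm", "arguments": {"series": [[[0.2,0,0],[0,0,0],0],[[0.4,0,0],[0,0,0],0],[[0.6,0,0],[0,0,0],0],[[0.8,0,0],[0,0,0],0],[[0.8,0,0],[0,0,0],0]]}}

```text
clock: 12.68
position: [0.5171, 0.0711, 0.0453]
tool_rot: [-3.142, -0.0, 1.639]
force: [-0.6, 0.3, -1.6]
grip_width: 0.0146
finger_force: 70.1
```

```bash
python3 - <<'E'
from st import *
st(); im=coasters(); im2,d,W=grab("wrist")
P=W.reshape(-1,3); P=P[(P[:,1]>.14)&(P[:,1]<.30)&(P[:,0]>.46)&(P[:,0]<.56)&(P[:,2]>.04)&(P[:,2]<.11)]
for lo in np.arange(.15,.28,.004):
    q=P[(P[:,1]>lo)&(P[:,1]<lo+.004)]
    if len(q)>3: print(round(lo,3),len(q),np.percentile(q[:,2],[5,95]).round(3),end="; ")
a=cv2.resize(im2[0:200,230:430],(500,500)); b=cv2.resize(im[230:310,270:330],(300,400),interpolation=cv2.INTER_CUBIC)
c=np.zeros((500,800,3),np.uint8); c[:,:500]=a; c[:400,500:]=b; save("c5.png",c)
E
```

```text
t 12.6833 [0.5171 0.0711 0.0453] [-3.1416e+00 -2.0000e-04  1.6395e+00] F [-0.6   0.26 -1.57] M [-0.098 -0.027 -0.014] dev from rack mm -1.5
[(0.155, 3), (0.16, 23), (0.165, 44), (0.17, 93), (0.175, 74), (0.21, 12), (0.215, 44), (0.22, 43), (0.225, 54), (0.23, 43), (0.235, 53), (0.24, 145), (0.245, 8), (0.305, 3), (0.31, 42), (0.315, 119), (0.32, 27), (0.34, 8), (0.345, 52), (0.35, 58), (0.355, 118), (0.36, 81)]
0.15 273 [0.062 0.067]; 0.154 446 [0.051 0.071]; 0.158 3536 [0.049 0.095]; 0.162 3679 [0.053 0.096]; 0.166 2574 [0.08  0.096]; 0.17 1993 [0.081 0.096]; 0.174 359 [0.077 0.092]; 0.178 6 [0.082 0.084];
```

View pics/c5.png

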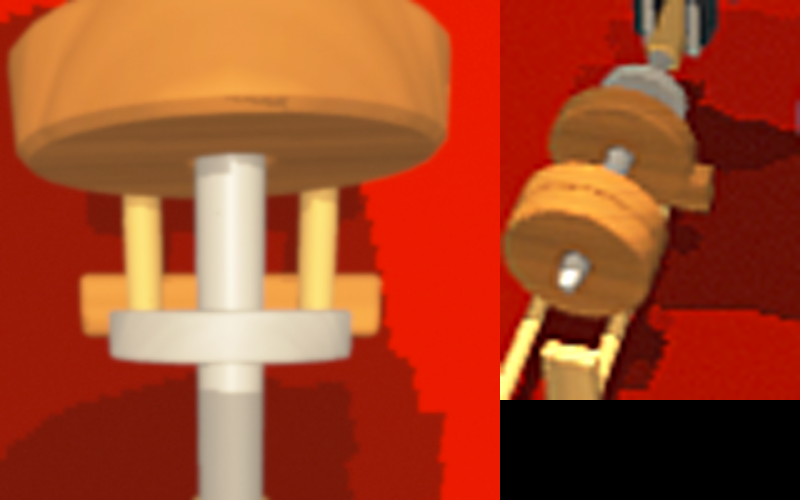

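All three coasters are now threaded. In the side crop the tip comes out of the far coaster's hole at px (572, 270), and the forces are at baseline. Next I'll advance gently so the collar gathers them.

Call:
{"name": "move_arm", "arguments": {"series": [[[0.3,0,0],[0,0,0],0],[[0.7,0,0],[0,0,0],0],[[1.1,0,0],[0,0,0],0],[[1.5,0,0],[0,0,0],0],[[1.8,0,0],[0,0,0],0],[[2.0,0,0],[0,0,0],0],[[2.2,0,0],[0,0,0],0],[[2.4,0,0],[0,0,0],0],[[2.6,0,0],[0,0,0],0],[[2.8,0,0],[0,0,0],0],[[3.0,0,0],[0,0,0],0],[[3.2,0,0],[0,0,0],0],[[3.4,0,0],[0,0,0],0],[[3.6,0,0],[0,0,0],0],[[3.8,0,0],[0,0,0],0],[[4.0,0,0],[0,0,0],0],[[4.2,0,0],[0,0,0],0],[[4.4,0,0],[0,0,0],0],[[4.6,0,0],[0,0,0],0],[[4.8,0,0],[0,0,0],0]]}}

```text
clock: 14.45
position: [0.5139, 0.1185, 0.0453]
tool_rot: [-3.142, -0.0, 1.639]
force: [0.0, -0.4, -1.3]
grip_width: 0.0146
finger_force: 70.1
```

```bash
python3 -c "
from st import *
st(); coasters()"
```

```text
t 14.45 [0.5139 0.1185 0.0453] [-3.1416 -0.      1.6388] F [ 0.03 -0.43 -1.27] M [-0.274 -0.034  0.017] dev from rack mm -1.5
[(0.185, 26), (0.19, 41), (0.195, 73), (0.2, 74), (0.21, 14), (0.215, 43), (0.22, 47), (0.225, 43), (0.23, 45), (0.235, 50), (0.24, 154), (0.31, 42), (0.315, 119), (0.32, 29), (0.34, 9), (0.345, 42), (0.35, 65), (0.355, 122), (0.36, 76)]
```

Call:
{"name": "move_arm", "arguments": {"series": [[[0.2,0,0],[0,0,0],0],[[0.4,0,0],[0,0,0],0],[[0.6,0,0],[0,0,0],0],[[0.8,0,0],[0,0,0],0],[[1.0,0,0],[0,0,0],0],[[1.2,0,0],[0,0,0],0],[[1.4,0,0],[0,0,0],0],[[1.6,0,0],[0,0,0],0],[[1.8,0,0],[0,0,0],0],[[2.0,0,0],[0,0,0],0],[[2.2,0,0],[0,0,0],0],[[2.4,0,0],[0,0,0],0],[[2.6,0,0],[0,0,0],0],[[2.8,0,0],[0,0,0],0],[[3.0,0,0],[0,0,0],0],[[3.2,0,0],[0,0,0],0],[[3.4,0,0],[0,0,0],0],[[3.6,0,0],[0,0,0],0],[[3.8,0,0],[0,0,0],0],[[4.0,0,0],[0,0,0],0]]}}

```text
clock: 16.17
position: [0.5112, 0.1584, 0.0453]
tool_rot: [-3.142, -0.0, 1.639]
force: [-0.6, -1.4, -1.1]
grip_width: 0.0143
finger_force: 70.1
```

```bash
python3 -c "
from st import *
st(); coasters()"
```

```text
t 16.1667 [0.5112 0.1584 0.0453] [-3.1416 -0.      1.6387] F [-0.61 -1.38 -1.08] M [-0.449 -0.071  0.003] dev from rack mm -1.5
[(0.145, 22), (0.15, 43), (0.155, 29), (0.16, 40), (0.165, 136), (0.17, 119), (0.175, 22), (0.22, 4), (0.225, 34), (0.23, 42), (0.235, 60), (0.24, 40), (0.245, 54), (0.25, 51), (0.255, 46), (0.26, 53), (0.265, 122), (0.27, 59), (0.305, 3), (0.31, 42), (0.315, 116), (0.32, 35), (0.34, 9), (0.345, 50), (0.35, 61), (0.355, 118), (0.36, 73)]
```

Call:
{"name": "move_arm", "arguments": {"series": [[[0.2,0,0],[0,0,0],0],[[0.4,0,0],[0,0,0],0],[[0.6,0,0],[0,0,0],0],[[0.8,0,0],[0,0,0],0],[[1.0,0,0],[0,0,0],0],[[1.2,0,0],[0,0,0],0],[[1.4,0,0],[0,0,0],0],[[1.6,0,0],[0,0,0],0],[[1.8,0,0],[0,0,0],0],[[2.0,0,0],[0,0,0],0],[[2.2,0,0],[0,0,0],0],[[2.4,0,0],[0,0,0],0],[[2.6,0,0],[0,0,0],0],[[2.8,0,0],[0,0,0],0],[[2.9,0,0],[0,0,0],0],[[3.0,0,0],[0,0,0],0],[[3.1,0,0],[0,0,0],0],[[3.2,0,0],[0,0,0],0]]}}

```text
clock: 17.72
position: [0.509, 0.1901, 0.0453]
tool_rot: [-3.142, 0.0, 1.639]
force: [0.5, -1.5, -1.1]
grip_width: 0.0146
finger_force: 70.1
```

```bash
python3 -c "
from st import *
st(); coasters()"
```

```text
t 17.7167 [0.509  0.1901 0.0453] [-3.1415  0.      1.6387] F [ 0.46 -1.53 -1.15] M [-0.428  0.006  0.021] dev from rack mm -1.5
[(0.175, 4), (0.18, 37), (0.185, 41), (0.19, 36), (0.195, 116), (0.2, 136), (0.205, 54), (0.255, 23), (0.26, 56), (0.265, 53), (0.27, 49), (0.275, 58), (0.28, 54), (0.285, 53), (0.29, 55), (0.295, 78), (0.3, 95), (0.305, 5), (0.31, 40), (0.315, 119), (0.32, 30), (0.34, 7), (0.345, 47), (0.35, 64), (0.355, 122), (0.36, 75)]
```

Call:
{"name": "move_arm", "arguments": {"series": [[[0.1,0,0],[0,0,0],0],[[0.2,0,0],[0,0,0],0],[[0.3,0,0],[0,0,0],0],[[0.4,0,0],[0,0,0],0],[[0.5,0,0],[0,0,0],0],[[0.6,0,0],[0,0,0],0],[[0.6,0,0],[0,0,0],0]]}}

```text
clock: 18.35
position: [0.5086, 0.1964, 0.0453]
tool_rot: [3.142, -0.0, 1.639]
force: [-0.6, 0.2, -2.4]
grip_width: 0.0146
finger_force: 70.1
```

Call:
{"name": "move_arm", "arguments": {"series": [[[0.05,0,0],[0,0,0],0],[[0.1,0,0],[0,0,0],0],[[0.15,0,0],[0,0,0],0],[[0.2,0,0],[0,0,0],0],[[0.25,0,0],[0,0,0],0],[[0.25,0,0],[0,0,0],0]]}}

```text
clock: 18.85
position: [0.5084, 0.1987, 0.0453]
tool_rot: [3.142, -0.0, 1.639]
force: [-0.1, -0.9, -2.6]
grip_width: 0.0146
finger_force: 70.1
```

Call:
{"name": "move_arm", "arguments": {"series": [[[0.05,0,0],[0,0,0],0],[[0.1,0,0],[0,0,0],0],[[0.15,0,0],[0,0,0],0],[[0.2,0,0],[0,0,0],0],[[0.25,0,0],[0,0,0],0],[[0.25,0,0],[0,0,0],0]]}}

```text
clock: 19.35
position: [0.5083, 0.2005, 0.0452]
tool_rot: [-3.141, 0.001, 1.638]
force: [0.7, -5.1, -2.7]
grip_width: 0.0146
finger_force: 70.0
```

```bash
python3 -c "
from st import *
st(); coasters()"
```

```text
t 19.35 [0.5083 0.2005 0.0452] [-3.1413e+00  7.0000e-04  1.6383e+00] F [ 0.74 -5.09 -2.7 ] M [-1.227 -0.145 -0.   ] dev from rack mm -1.5
[(0.185, 3), (0.19, 43), (0.195, 36), (0.2, 36), (0.205, 89), (0.21, 152), (0.215, 71), (0.265, 30), (0.27, 56), (0.275, 54), (0.28, 53), (0.285, 50), (0.29, 63), (0.295, 46), (0.3, 53), (0.305, 49), (0.31, 104), (0.315, 113), (0.32, 46), (0.34, 9), (0.345, 50), (0.35, 60), (0.355, 120), (0.36, 78)]
```

Call:
{"name": "move_arm", "arguments": {"series": [[[0.05,0,0],[0,0,0],0],[[0.1,0,0],[0,0,0],0],[[0.15,0,0],[0,0,0],0],[[0.2,0,0],[0,0,0],0],[[0.2,0,0],[0,0,0],0],[[0.2,0,0],[0,0,0],0],[[0.2,0,0],[0,0,0],0],[[0.2,0,0],[0,0,0],0],[[0.2,0,0],[0,0,0],0],[[0.2,0,0],[0,0,0],0],[[0.2,0,0],[0,0,0],0],[[0.2,0,0],[0,0,0],0]]}}

```text
clock: 20.4
position: [0.5081, 0.2017, 0.0452]
tool_rot: [-3.141, 0.002, 1.638]
force: [1.2, -9.3, -0.8]
grip_width: 0.0143
finger_force: 70.1
```

Call:
{"name": "move_arm", "arguments": {"series": [[[0,0,0],[0,0,0],0],[[0,0,0],[0,0,0],0],[[-0.1,0,0],[0,0,0],0],[[-0.2,0,0],[0,0,0],0],[[-0.3,0,0],[0,0,0],0],[[-0.35,0,0],[0,0,0],0],[[-0.35,0,0],[0,0,0],0]]}}

```text
clock: 20.98
position: [0.5084, 0.1999, 0.0454]
tool_rot: [3.141, -0.0, 1.639]
force: [0.5, 1.3, -1.8]
grip_width: 0.0145
finger_force: 70.0
```

Call:
{"name": "move_arm", "arguments": {"series": [[[0,0,-0.1],[0,0,0],0],[[0,0,-0.25],[0,0,0],0],[[0,0,-0.45],[0,0,0],0],[[0,0,-0.7],[0,0,0],0],[[0,0,-1.1],[0,0,0],0],[[0,0,-1.6],[0,0,0],0],[[0,0,-2.3],[0,0,0],0],[[0,0,-3.2],[0,0,0],0],[[0,0,-4.2],[0,0,0],0],[[0,0,-5.3],[0,0,0],0],[[0,0,-6.5],[0,0,0],0],[[0,0,-7.8],[0,0,0],0],[[0,0,-9.2],[0,0,0],0],[[0,0,-10.6],[0,0,0],0],[[0,0,-12],[0,0,0],0],[[0,0,-13.2],[0,0,0],0],[[0,0,-14.2],[0,0,0],0],[[0,0,-14.8],[0,0,0],0],[[0,0,-15],[0,0,0],0],[[0,0,-15],[0,0,0],0]]}}

```text
clock: 22.65
position: [0.5084, 0.1996, 0.1957]
tool_rot: [3.141, -0.0, 1.639]
force: [-0.5, -0.8, -3.3]
grip_width: 0.0149
finger_force: 69.8
```

```bash
python3 - <<'E'
from st import *
st(); im,_,_=grab("side"); im2,_,_=grab("wrist")
c=np.hstack([cv2.resize(im[200:360,220:380],(400,400)),cv2.resize(im2[0:240,200:440],(400,400))]); save("c6.png",c)
E
```

```text
t 22.65 [0.5084 0.1996 0.1957] [ 3.1411e+00 -2.0000e-04  1.6388e+00] F [-0.52 -0.83 -3.28] M [-0.18  -0.003  0.023] dev from rack mm -1.4
```

View pics/c6.png

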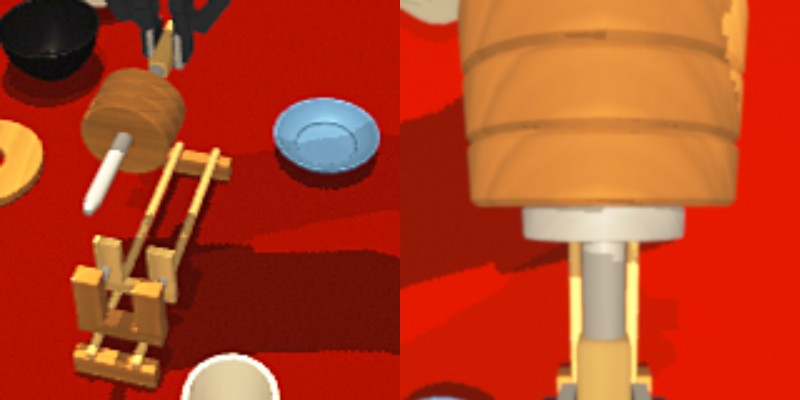

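The crops show all three coasters tight against the collar, clear of the rack, with the tip protruding. I'll carry the stack back smoothly.

Call:
{"name": "move_arm", "arguments": {"series": [[[-0.46,-0.14,-0.06],[0,0,0.033],0],[[-1.27,-0.4,-0.2],[0,0,0.092],0],[[-2.3,-0.7,-0.3],[0,0,0.166],0],[[-3.7,-1.15,-0.5],[0,0,0.266],0],[[-5.2,-1.6,-0.7],[0,0,0.374],0],[[-6.8,-2.1,-0.9],[0,0,0.491],0],[[-8.4,-2.6,-1.1],[0,0,0.607],0],[[-10,-3.1,-1.3],[0,0,0.724],0],[[-11.6,-3.6,-1.5],[0,0,0.84],0],[[-13.2,-4.1,-1.7],[0,0,0.957],0],[[-14.8,-4.6,-1.9],[0,0,1.073],0],[[-16.4,-5.1,-2.1],[0,0,1.19],0],[[-18.1,-5.7,-2.4],[0,0,1.306],0],[[-19.6,-6.1,-2.6],[0,0,1.414],0],[[-20.8,-6.5,-2.7],[0,0,1.506],0],[[-21.9,-6.8,-2.9],[0,0,1.581],0],[[-22.5,-7.1,-2.95],[0,0,1.631],0],[[-23,-7.2,-3],[0,0,1.664],0],[[-23,-7.2,-3],[0,0,1.664],0],[[-23,-7.2,-3],[0,0,1.664],0]]}}

```text
clock: 24.42
position: [0.4521, -0.0347, 0.2251]
tool_rot: [-3.142, 0.0, -0.025]
force: [-0.1, 0.2, -3.4]
grip_width: 0.0142
finger_force: 69.8
```

Call:
{"name": "move_arm", "arguments": {"series": [[[-0.1,0.5,0],[0,0,0],0],[[-0.3,1.3,0],[0,0,0],0],[[-0.5,2.4,0],[0,0,0],0],[[-0.8,3.8,0],[0,0,0],0],[[-1.1,5.3,0],[0,0,0],0],[[-1.5,7,0],[0,0,0],0],[[-1.8,8.6,0],[0,0,0],0],[[-2.2,10.3,0],[0,0,0],0],[[-2.5,11.9,0],[0,0,0],0],[[-2.9,13.6,0],[0,0,0],0],[[-3.2,15.2,0],[0,0,0],0],[[-3.6,16.9,0],[0,0,0],0],[[-3.9,18.5,0],[0,0,0],0],[[-4.3,20.1,0],[0,0,0],0],[[-4.5,21.4,0],[0,0,0],0],[[-4.8,22.5,0],[0,0,0],0],[[-4.9,23.2,0],[0,0,0],0],[[-5,23.6,0],[0,0,0],0],[[-5,23.6,0],[0,0,0],0],[[-5,23.6,0],[0,0,0],0]]}}

```text
clock: 26.08
position: [0.3962, -0.2691, 0.2252]
tool_rot: [-3.141, 0.0, -0.025]
force: [1.1, 0.3, -3.0]
grip_width: 0.0146
finger_force: 69.8
```

```bash
python3 - <<'E'
from st import *
s=bot.observe(); print(s["clock"],s["position"].round(4),s["tool_rot"].round(4),s["force"].round(2))
im,_,_=grab("side"); im2,d,W=grab("wrist"); T=pose(); P=((W-T[:3,3])@T[:3,:3]).reshape(-1,3)
q=P[(abs(P[:,1])<.006)&(P[:,2]<-.04)&(P[:,2]>-.07)&(P[:,0]>.05)&(P[:,0]<.16)]; print("stack x range",np.percentile(q[:,0],[2,98]).round(4))
c=P[(P[:,0]>.05)&(P[:,0]<.075)&(abs(P[:,1])<.03)&(P[:,2]<-.03)&(P[:,2]>-.042)]; print("collar",np.percentile(c[:,0],[2,50,98]).round(4))
g=P[(P[:,0]>.012)&(P[:,0]<.056)&(abs(P[:,1])<.02)&(P[:,2]<-.015)&(P[:,2]>-.03)]
for lo in np.arange(.015,.055,.008):
    r=g[(g[:,0]>lo)&(g[:,0]<lo+.008)]
    if len(r)>8: print(round(lo,3),np.percentile(r[:,1],[3,97]).mean().round(4),np.percentile(r[:,2],5).round(4))
# stand forks
w=W.reshape(-1,3); f=w[(w[:,0]>.40)&(w[:,0]<.62)&(abs(w[:,1]+.27)<.04)&(w[:,2]>.06)&(w[:,2]<.108)]; print("fork pts",len(f),np.median(f,0) if len(f) else 0)
c=np.hstack([cv2.resize(im[140:220,300:400],(400,320),interpolation=cv2.INTER_CUBIC),cv2.resize(im2[0:240,200:500],(400,320))]); save("c7.png",c)
E
```

```text
26.0833 [ 0.3962 -0.2691  0.2252] [-3.1413e+00  2.0000e-04 -2.4900e-02] [ 1.06  0.34 -2.96]
stack x range [0.0672 0.1022]
collar [0.0587 0.0654 0.0746]
0.015 -0.0004 -0.0235
0.023 -0.0006 -0.0235
0.031 -0.0009 -0.0211
0.039 -0.0008 -0.0212
0.047 -0.0008 -0.021
fork pts 124 [ 0.44014845 -0.26943424  0.09994146]
```

View pics/c7.png

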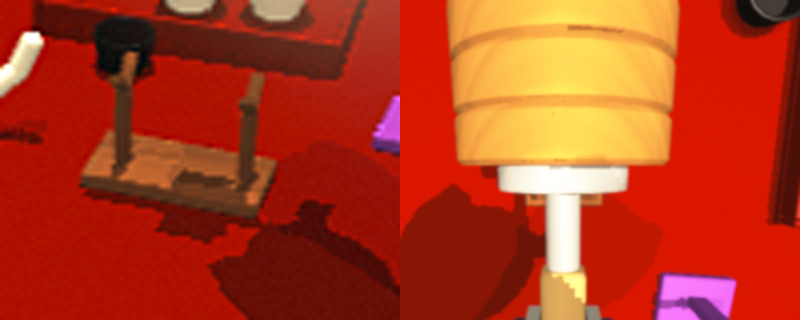

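The stack is still tight against the collar, and both forks of the stand below are clear and in line. Lowering now.

Call:
{"name": "move_arm", "arguments": {"series": [[[0,0.03,0.4],[0,0,0],0],[[0,0.03,1.2],[0,0,0],0],[[0,0.03,2.3],[0,0,0],0],[[0,0.03,3.6],[0,0,0],0],[[0,0.03,5],[0,0,0],0],[[0,0.03,6.4],[0,0,0],0],[[0,0.03,7.8],[0,0,0],0],[[0,0.03,9.2],[0,0,0],0],[[0,0.03,10.5],[0,0,0],0],[[0,0.03,11.7],[0,0,0],0],[[0,0.03,12.7],[0,0,0],0],[[0,0.03,13.5],[0,0,0],0],[[0,0.03,14.1],[0,0,0],0],[[0,0.03,14.5],[0,0,0],0],[[0,0.03,14.7],[0,0,0],0],[[0,0.03,14.85],[0,0,0],0],[[0,0.03,14.9],[0,0,0],0],[[0,0.03,14.9],[0,0,0],0]]}}

```text
clock: 27.68
position: [0.3963, -0.2698, 0.0766]
tool_rot: [3.142, -0.0, -0.025]
force: [-1.1, 1.5, -1.9]
grip_width: 0.0143
finger_force: 70.2
```

Call:
{"name": "move_arm", "arguments": {"series": [[[0,-0.03,0.05],[0,0,0],0],[[0,-0.03,0.1],[0,0,0],0],[[0,-0.03,0.15],[0,0,0],0],[[0,-0.03,0.15],[0,0,0],0],[[0,-0.03,0.15],[0,0,0],0]]}}

```text
clock: 28.1
position: [0.3965, -0.2695, 0.0752]
tool_rot: [3.141, -0.001, -0.025]
force: [-2.1, 2.5, 8.8]
grip_width: 0.0142
finger_force: 71.7
```

Call:
{"name": "move_arm", "arguments": {"series": [[[0,0,-0.04],[0,0,0],5],[[0,0,-0.04],[0,0,0],20],[[0,0,-0.04],[0,0,0],25],[[0,0,-0.04],[0,0,0],35],[[0,0,-0.04],[0,0,0],45],[[0,0,-0.04],[0,0,0],60],[[0,0,-0.04],[0,0,0],70],[[0,0,-0.04],[0,0,0],70],[[0,0,-0.04],[0,0,0],70]]}}

```text
clock: 28.85
position: [0.3962, -0.2694, 0.0752]
tool_rot: [-3.142, 0.0, -0.025]
force: [-0.6, -0.2, 0.1]
grip_width: 0.0601
finger_force: 0.0
```

```bash
python3 -c "
from st import *
st(); print(bot.observe()['grip_width'])"
```

```text
t 28.85 [ 0.3962 -0.2694  0.0752] [-3.1416e+00  1.0000e-04 -2.5300e-02] F [-0.57 -0.18  0.08] M [-0.035  0.042  0.011] dev from rack mm -145.8
0.06005845547679951
```

Call:
{"name": "move_arm", "arguments": {"series": [[[0,0,-0.3],[0,0,0],70],[[0,0,-1],[0,0,0],70],[[0,0,-2.2],[0,0,0],70],[[0,0,-4],[0,0,0],70],[[0,0,-6.5],[0,0,0],70],[[0,0,-9.5],[0,0,0],70],[[0,0,-12.5],[0,0,0],70],[[0,0,-15.5],[0,0,0],70],[[0,0,-17],[0,0,0],70],[[0,0,-18],[0,0,0],70],[[0,0,-18],[0,0,0],70],[[0,0,-18],[0,0,0],70]]}}

```text
clock: 29.85
position: [0.3961, -0.2692, 0.255]
tool_rot: [-3.141, -0.0, -0.025]
force: [-0.7, -0.1, -0.3]
grip_width: 0.0599
finger_force: 0.0
```

```bash
python3 - <<'E'
from st import *
im,_,_=grab("side"); im2,d,W=grab("wrist"); w=W.reshape(-1,3)
P=w[(w[:,0]>.35)&(w[:,0]<.62)&(abs(w[:,1]+.268)<.045)]
def b(x0,x1,z0,z1): return P[(P[:,0]>x0)&(P[:,0]<x1)&(P[:,2]>z0)&(P[:,2]<z1)]
g=b(.36,.425,.085,.12); print("grip back x",g[:,0].min().round(4),"y",np.median(g[:,1]).round(4),"z top",np.percentile(g[:,2],95).round(4))
c=b(.40,.62,.115,.14); print("coaster tops x",np.percentile(c[:,0],[2,98]).round(4),"z",np.percentile(c[:,2],95).round(4))
s=b(.52,.62,.085,.11); print("shaft x max",s[:,0].max().round(4) if len(s) else None,"z",np.percentile(s[:,2],95).round(4))
c=np.hstack([cv2.resize(im[140:220,300:400],(400,320),interpolation=cv2.INTER_CUBIC),cv2.resize(im2[0:240,200:500],(400,320))]); save("c8.png",c)
E
```

```text
grip back x 0.3681 y -0.2686 z top 0.0997
coaster tops x [0.4636 0.507 ] z 0.1241
shaft x max 0.5765 z 0.1014
```

View pics/c8.png

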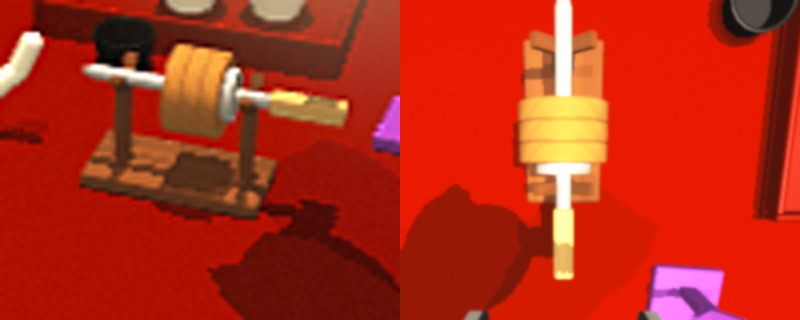

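The skewer hangs level in both forks with the three coasters tight on it. Its grip end reads x = 0.368, against 0.366 at the start, which is within the play. The arm is clear, so I'm handing in.

```bash
python3 -c "
from workcell import bot
print(bot.job_done())"
```

```text
the job is handed in; nothing more can be done
None
```

I threaded the skewer through all three coasters, held them against the end fork at about 9 N, and lifted the stack off. The skewer now hangs in both forks of its stand with the coasters on it; I handed the job in at about 30 s, and no verdict was shown.

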